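Push the juice bottle caps shut in order

TASK

The caps of four bottles in the tray are still standing up: with the fingertips, gently press the caps down until they are fully home, first the orange bottle's, then the white one's, then the green one's. Leave the purple bottle's cap up, as it still has to be topped up, and do not pick up, tip or shove any bottle or push aside the fruit cups or the coin dish beside the tray.

Things in the scene. Friction and masses are not known exactly. Their poses are not given: they have to be found in the camera images.
- tray: fixed white open tray, 270 x 400 mm (its x and y), walls 45 mm high with a red rim, floor 8 mm thick; six bottles stand loose in it, in two rows of three about 110 mm apart, in any arrangement. Origin: centre of its underside, on the table; z up
- orange_bottle: orange juice bottle, loose, about 0.3 kg, 62 mm diameter up to 85 mm, then tapering to a neck; with its cap up it is 172 mm tall, cap home 164 mm. Origin: centre of its underside; z up along its axis
- orange_cap_top (a point): centre of the flat top of the orange bottle's round white cap (to be pushed shut), 40 mm diameter, 18 mm high; moves with the cap; z up
- orange_cap (a joint): how far this cap is pushed down its neck, m: 0 = standing up, 0.008 = home against the collar (hard stop). It slides against about 5 N of friction and stays where it is left; a press of over 40 N would spoil the bottle
- white_bottle: milky white juice bottle, loose, about 0.3 kg, 62 mm diameter up to 85 mm, then tapering to a neck; with its cap up it is 172 mm tall, cap home 164 mm. Origin: centre of its underside; z up along its axis
- white_cap_top (a point): centre of the flat top of the white bottle's round white cap (to be pushed shut), 40 mm diameter, 18 mm high; moves with the cap; z up
- white_cap (a joint): how far this cap is pushed down its neck, m: 0 = standing up, 0.008 = home against the collar (hard stop). It slides against about 5 N of friction and stays where it is left; a press of over 40 N would spoil the bottle
- green_bottle: green juice bottle, loose, about 0.3 kg, 62 mm diameter up to 85 mm, then tapering to a neck; with its cap up it is 172 mm tall, cap home 164 mm. Origin: centre of its underside; z up along its axis
- green_cap_top (a point): centre of the flat top of the green bottle's round white cap (to be pushed shut), 40 mm diameter, 18 mm high; moves with the cap; z up
- green_cap (a joint): how far this cap is pushed down its neck, m: 0 = standing up, 0.008 = home against the collar (hard stop). It slides against about 5 N of friction and stays where it is left; a press of over 40 N would spoil the bottle
- purple_bottle: purple juice bottle, loose, about 0.3 kg, 62 mm diameter up to 85 mm, then tapering to a neck; with its cap up it is 172 mm tall, cap home 164 mm. Origin: centre of its underside; z up along its axis
- purple_cap_top (a point): centre of the flat top of the purple bottle's round white cap (to be left up), 40 mm diameter, 18 mm high; moves with the cap; z up
- purple_cap (a joint): how far this cap is pushed down its neck, m: 0 = standing up, 0.008 = home against the collar (hard stop). It slides against about 5 N of friction and stays where it is left; a press of over 40 N would spoil the bottle
- yellow_bottle_a: yellow juice bottle, loose, same shape, its white cap already home, 164 mm tall; a bystander. Origin: centre of its underside
- yellow_bottle_b: yellow juice bottle, loose, same shape, its white cap already home, 164 mm tall; a bystander. Origin: centre of its underside
- mango_cup: clear cup with domed lid and yellow fruit, loose bystander, 94 mm diameter, 153 mm tall. Origin: centre of its underside
- plum_cup: clear cup with domed lid and dark red fruit, loose bystander, 94 mm diameter, 153 mm tall. Origin: centre of its underside
- coin_dish: blue dish of coins, loose bystander, 130 mm diameter, 18 mm high. Origin: centre of its underside

How it is judged:
By the outcome, as a careful person would: the job done as asked, in the order asked, and still so for the second after the job is handed in, with the robot touching nothing.
It also fails if it takes over 42 s, if anything falls off the work surface, if the arm or the gripper's body presses on something with over 40 N, if the wrist force passes 120 N, or if a joint passes its speed limit or range.

ROBOT

A 6-joint arm with a two-finger parallel gripper is mounted at the origin on the work surface. World frame = base frame: x ahead of the robot, y to its left, z up, the work surface at z = 0. Lengths are in mm, angles in rad, forces in N, time in s.
With the tool pointing down it reaches from about 350 to 975 mm from the base axis. Payload 7.1 kg.
Tool frame: the origin (TCP) lies at the centre of the arm's flange, where the gripper is bolted on; the fingertips stand 182 mm ahead of it and the grasp point (between the pads) lies 163 mm ahead of it; z points along the fingers, y is the line along which they close (so a half turn about z gives the same grasp; the last joint's range is limited). The gripper opens to 88 mm and grips with 3 to 60 N. Pads are 20 mm wide; open, the fingers measure 115 mm over their backs; the gripper's body (75 mm by 178 mm) begins 61 mm behind the grasp point.
Start: joints at [-1.286, 0.423, 1.63, -0, 1.089, -0.019], TCP at [186.986, -596.358, 404.675] pointing down, gripper open.
Joint ranges: [-3, 3], [-0.9, 2.11], [0.09, 2.58], [-1.31, 4.45], [0.11, 2.69], [-2.54, 2.54]. Speed limits (rad/s): [2.39, 2.39, 3.01, 3.14, 3.14, 3.14].

INTERFACE

Orientations are given as a rotation vector (axis times angle).
In Python, from workcell import readout, get_image, ctrl gives the robot as it stands.
- The arm moves only by the tool step_arm, never from a script. Its argument "targets" is a list that holds one entry, the list of rows, each a list of 7 numbers: the shift along the world's x, y, z as a fraction of full scale, then the turn, a rotation vector about the world's x, y, z as a fraction of full scale, then the opening, from 0 (shut) to 1 (fully open). In form: [[[dx, dy, dz, wx, wy, wz, claw], ...]]. A call has exactly 5 rows; each row shifts and turns the commanded pose from where the row before left it; what a row does not reach is not made up. Full scale, the value 1, is 0.05 m for a shift and 4 degrees for a turn. A row lasts 1/8 s, in which the tool goes at most 62.5 mm and 10.7 degrees, less where a joint would pass 70% of its speed; a pose out of reach is approached as far as the arm can. A call with a number of a shift or a turn outside -1 to 1 is refused whole. A call with a gripper value outside its range is refused whole. The fingers move at their own pace and stop on an object; the grip force is fixed at half the most. Time passes only in rows, so rows that do not move let the fingers close, or fill a call up. It gives the time, the measured TCP pose, the force, the opening and the grip force at its end, in the units of the state.
- readout.get_obs(): the state, without advancing time (a new reading comes with each control period).
- get_image(name): name is "scene" or "side" or "wrist"; returns a dict with "pixels" (420x560x3 uint8, red, green, blue), "intrinsics" (3x3 intrinsics, pixels), "k1" (the pictures are not rectified: a ray, as slopes to the right and down, at radius r is drawn at 1 + k1 r^2 times it, then the intrinsics apply), "extrinsics" (4x4, takes a point from world to camera coordinates). Camera axes: x right, y down, z forward; pixel columns grow to the right and rows downward; lengths in mm; the calibration is good to about 2 mm. A picture is of the moment at which its call begins. There is no depth.
- ctrl.close_job(): hands the job in; it is judged then, once.
The state is a dict: "t": time; "qpos": joint angles; "qvel": joint speeds; "joint_torque": joint torques, N m; "ee_pos": TCP position; "orientation": TCP orientation; "ft_force": force on the tool from outside, world axes, zero at the start; "moment": the same for the moment, N m; "width": finger opening in mm; "grasp_force": force on a finger pad.
Only numpy, scipy, OpenCV 4.12 (cv2) and the standard library are available. Lean on these libraries where they do the work, as an engineer would, in place of code of your own. Each camera call takes 0.05 s, during which the arm holds its last target. There are 200 camera calls.

## Working session

There is one attempt and no reset: what is moved stays moved. The work goes in short steps, Python scripts to look and compute and a tool call to move; the robot and the scene stay as the last step left them, time stands still between calls to the robot, and variables do not carry over. Pictures are saved under pics/ and viewed, at most 10 in all, crops included, and the job is handed in when it is done.

Besides the shell and the picture viewer there is one more tool, called after ">>>" as name(argument=value, ...), one argument or row to a line, values as JSON. step_arm: Moves the arm, as the interface text tells. Shift numbers are shares of 0.05 m and turn numbers shares of 4 degrees, none past 1 either way. Its arguments: {"type":"object","properties":{"targets":{"type":"array"}},"required":["targets"]}

```bash
mkdir -p pics
cat > h.py <<'E'
import numpy as np, cv2
from workcell import readout, get_image, ctrl
def snap(n,tag):
    d=get_image(n); cv2.imwrite(f'pics/{tag}.png',d['pixels'][:,:,::-1]); np.savez(f'pics/{tag}.npz',**{k:np.array(v) for k,v in d.items()}); return d
def ray(d,u,v):
    K=d['intrinsics'];x=(u-K[0,2])/K[0,0];y=(v-K[1,2])/K[1,1]
    k=float(d['k1']);rd=np.hypot(x,y);r=rd
    for _ in range(30): r=rd/(1+k*r*r)
    s=r/rd if rd>0 else 1
    E=d['extrinsics'];R=E[:3,:3];t=E[:3,3]
    return -R.T@t, R.T@np.array([x*s,y*s,1])
def atz(d,u,v,z):
    c,r=ray(d,u,v); return c+r*(z-c[2])/r[2]
def proj(d,p):
    E=d['extrinsics'];q=E[:3,:3]@np.array(p)+E[:3,3];x=q[:2]/q[2]
    x=x*(1+float(d['k1'])*(x@x));K=d['intrinsics'];return K[0,0]*x[0]+K[0,2],K[1,1]*x[1]+K[1,2]
E
python3 - <<'E'
from h import *
for n in ['scene','side']:
    d=snap(n,n+'0'); c,_=ray(d,280,210); print(n,c,atz(d,280,210,0))
a=cv2.imread('pics/scene0.png')
print(readout.get_obs())
E
```

```text
scene [1110.45431491  744.85554818  801.4102    ] [ 428.15071906 -134.30009398    0.        ]
side [ 22.45024723 962.03438178 942.47719714] [ 619.12954588 -128.58307129    0.        ]
{'t': 0.1, 'qpos': array([-1.28601665e+00,  4.23762945e-01,  1.63062127e+00,  6.07523619e-06,
        1.08861055e+00, -1.90355981e-02]), 'qvel': array([-0.00038945, -0.00301043, -0.0024557 ,  0.00022892,  0.00011094,
       -0.00030278]), 'joint_torque': array([-3.30806160e-04, -5.45618641e+01, -2.74323803e+01,  6.45843102e-02,
        1.87012466e-02, -1.89852341e-05]), 'ee_pos': array([ 186.90796259, -596.12624587,  403.9771581 ]), 'orientation': array([-3.10404093e+00, -4.75183819e-01,  2.83277536e-04]), 'ft_force': array([ 0.01979697, -0.6401774 ,  0.24638242]), 'moment': array([-0.01325624,  0.01956306, -0.00335456]), 'grasp_force': 0.0, 'width': 87.80095625413828}
```

View pics/scene0.png

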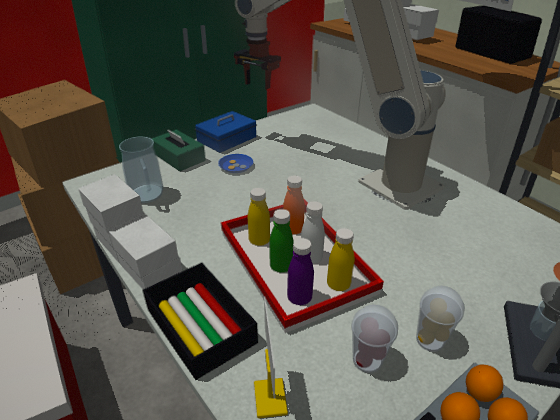

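View pics/side0.png

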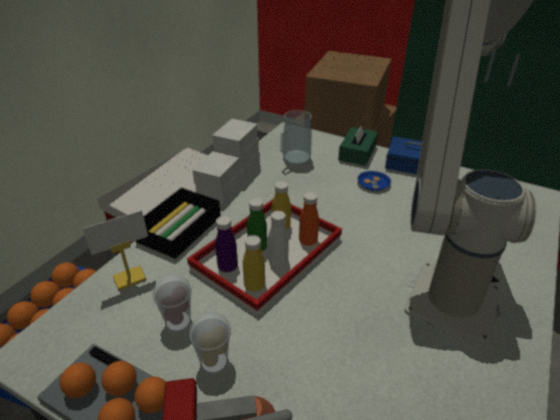

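Scene: caps at about yellow_a (259,196), orange (294,184), green (282,217), white (315,210), purple (301,249) and yellow_b (345,238). The side view shows the same six. I'll enlarge both.

Run:
```python
import cv2
a=cv2.imread('pics/scene0.png')[170:270,235:365]; b=cv2.imread('pics/side0.png')[170:260,205:335]
cv2.imwrite('pics/c1.png',cv2.resize(a,None,fx=6,fy=6,interpolation=cv2.INTER_CUBIC))
cv2.imwrite('pics/c2.png',cv2.resize(b,None,fx=6,fy=6,interpolation=cv2.INTER_CUBIC))
```

```text
(no output)
```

View pics/c1.png

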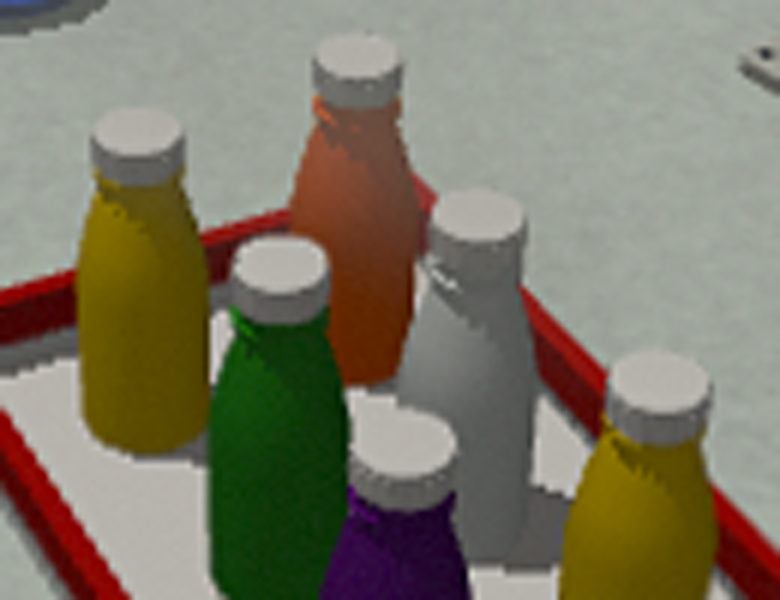

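View pics/c2.png

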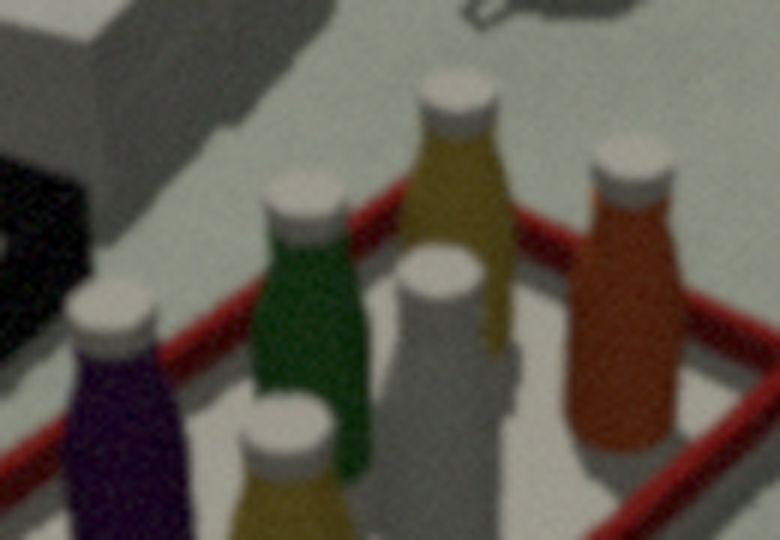

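Crop 1 (scene), cap-top centres: yellow_a (138,132), orange (358,57), green (280,264), white (478,215), purple (403,442), yellow_b (660,381). Crop 2 (side), same order: (457,93), (633,159), (306,195), (440,270), (111,307), (288,423). Next I'll triangulate them.

```bash
cat > tri.py <<'E'
from h import *
L=lambda n:np.load(f'pics/{n}.npz')
def tri(d1,p1,d2,p2):
    c1,r1=ray(d1,*p1);c2,r2=ray(d2,*p2)
    s=np.linalg.lstsq(np.c_[r1,-r2],c2-c1,rcond=None)[0]
    a=c1+s[0]*r1;b=c2+s[1]*r2; return (a+b)/2,np.linalg.norm(a-b)
E
python3 - <<'E'
from tri import *
a=L('scene0');b=L('side0');a={k:a[k] for k in a};b={k:b[k] for k in b}
S=dict(ya=(138,132),orange=(358,57),green=(280,264),white=(478,215),purple=(403,442),yb=(660,381))
T=dict(ya=(457,93),orange=(633,159),green=(306,195),white=(440,270),purple=(111,307),yb=(288,423))
f=lambda p,o:((p[0]+.5)/6-.5+o[0],(p[1]+.5)/6-.5+o[1])
np.set_printoptions(precision=1,suppress=True)
for k in S:
    p=f(S[k],(235,170));q=f(T[k],(205,170));z=172 if k[0]=='y' else 180
    print(k,*tri(a,p,b,q),atz(a,*p,z)[:2],atz(b,*q,z)[:2])
from scipy.spatial.transform import Rotation as R
print(R.from_rotvec(readout.get_obs()['orientation']).as_matrix())
E
```

```text
ya [571.3 -46.4 170.9] 3.196405552507538 [571.2 -47.6] [569.7 -42.3]
orange [461.8 -27.7 178.5] 3.003923020304562 [462.1 -28.2] [460.3 -23.3]
green [587.3  76.7 178.1] 2.5715167100540737 [588.1  76.8] [585.3  80.8]
white [500.7  99.4 179.3] 1.283600958669512 [500.9  99.2] [500.  101.1]
purple [619.8 193.9 178.5] 3.6205777262659864 [619.9 192.9] [617.7 198. ]
yb [510.5 218.6 171.7] 1.3005996166005371 [510.3 218. ] [510.1 219.8]
[[ 1.   0.3 -0. ]
 [ 0.3 -1.   0. ]
 [ 0.  -0.  -1. ]]
```

>>> step_arm(
  targets=[
    [[0.37, 0.76, 0, 0, 0, 0, 0], [0.37, 0.76, 0, 0, 0, 0, 0], [0.37, 0.76, 0, 0, 0, 0, 0], [0.37, 0.76, 0, 0, 0, 0, 0], [0.37, 0.76, 0, 0, 0, 0, 0]],
  ],
)

```text
t: 0.72
ee_pos: [279.8, -405.0, 404.4]
orientation: [-3.105, -0.475, 0.0]
ft_force: [-0.3, 0.7, 0.9]
width: 41.3
grasp_force: 0.0
```

>>> step_arm(
  targets=[
    [[0.37, 0.76, 0, 0, 0, 0, 0], [0.37, 0.76, 0, 0, 0, 0, 0], [0.37, 0.76, 0, 0, 0, 0, 0], [0.37, 0.76, 0, 0, 0, 0, 0], [0.37, 0.76, 0, 0, 0, 0, 0]],
  ],
)

```text
t: 1.35
ee_pos: [372.3, -215.0, 404.6]
orientation: [-3.105, -0.475, 0.0]
ft_force: [1.0, 0.4, -0.2]
width: 0.6
grasp_force: 0.0
```

>>> step_arm(
  targets=[
    [[0.37, 0.76, 0, 0, 0, 0, 0], [0.37, 0.76, 0, 0, 0, 0, 0], [0.37, 0.76, 0, 0, 0, 0, 0], [0.37, 0.7, 0, 0, 0, 0, 0], [0, 0, 0, 0, 0, 0, 0]],
  ],
)

```text
t: 1.98
ee_pos: [446.7, -65.6, 404.5]
orientation: [-3.104, -0.481, 0.0]
ft_force: [0.1, -0.8, -0.3]
width: 0.5
grasp_force: 0.0
```

>>> step_arm(
  targets=[
    [[0.16, 0.4, 0, 0, 0, 0, 0], [0.15, 0.4, 0, 0, 0, 0, 0], [0, 0, 0, 0, 0, 0, 0], [0, 0, -0.2, 0, 0, 0, 0], [0, 0, 0, 0, 0, 0, 0]],
  ],
)

```text
t: 2.6
ee_pos: [460.8, -28.1, 393.6]
orientation: [-3.105, -0.474, 0.003]
ft_force: [-0.1, -0.6, 0.0]
width: 0.8
grasp_force: 0.0
```

Run:
```python
from h import *
d=snap('scene','s1');e=snap('side','s2');w=snap('wrist','w1')
f=lambda d,c:cv2.resize(d['pixels'][c[1]:c[1]+100,c[0]:c[0]+130,::-1],None,fx=3,fy=3,interpolation=cv2.INTER_CUBIC)
top=np.hstack([f(d,(230,130)),f(e,(245,140))])
cv2.imwrite('pics/m1.png',top)
o=readout.get_obs();tip=o['ee_pos']-[0,0,182];print(tip)
for n,g,c in (('a',d,(230,130)),('b',e,(245,140))):
    for p in (tip,[462,-27,180]): q=proj(g,p);print(n,(q[0]-c[0])*3+(390 if n=='b' else 0),(q[1]-c[1])*3)
```

```text
[461.34617375 -27.8390912  212.5522487 ]
a 194.55462577165554 116.27779830990855
a 193.62796830132106 147.79036317548048
b 587.7426900146047 138.33200786770118
b 585.2957771060671 165.85403287549923
```

View pics/m1.png

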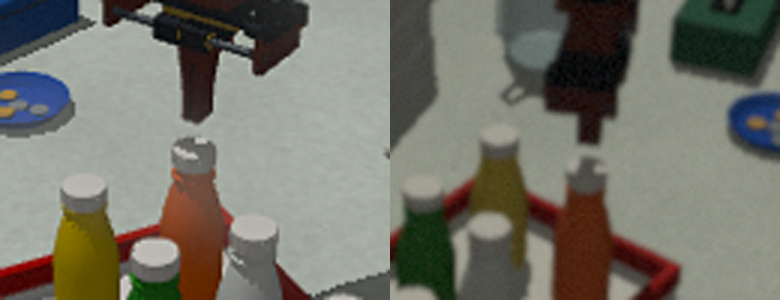

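The tip (196,118 left; 590,140 right) sits straight above the orange cap (194,148; 586,167), within about 2 mm. I'll descend now.

>>> step_arm(
  targets=[
    [[0, 0, -0.25, 0, 0, 0, 0], [0, 0, -0.2, 0, 0, 0, 0], [0, 0, -0.1, 0, 0, 0, 0], [0, 0, -0.06, 0, 0, 0, 0], [0, 0, -0.04, 0, 0, 0, 0]],
  ],
)

```text
t: 3.38
ee_pos: [461.6, -27.3, 362.1]
orientation: [-3.105, -0.475, -0.0]
ft_force: [-1.8, 0.4, 5.1]
width: 0.7
grasp_force: 2.5
```

>>> step_arm(
  targets=[
    [[0, 0, -0.02, 0, 0, 0, 0], [0, 0, -0.02, 0, 0, 0, 0], [0, 0, -0.02, 0, 0, 0, 0], [0, 0, 0, 0, 0, 0, 0], [0, 0, 0, 0, 0, 0, 0]],
  ],
)

```text
t: 4.0
ee_pos: [461.6, -27.3, 359.5]
orientation: [3.105, 0.475, 0.001]
ft_force: [-1.2, 0.6, 4.3]
width: 0.2
grasp_force: 2.4
```

>>> step_arm(
  targets=[
    [[0, 0, -0.02, 0, 0, 0, 0], [0, 0, -0.02, 0, 0, 0, 0], [0, 0, -0.02, 0, 0, 0, 0], [0, 0, -0.02, 0, 0, 0, 0], [0, 0, 0, 0, 0, 0, 0]],
  ],
)

```text
t: 4.62
ee_pos: [461.5, -27.4, 355.2]
orientation: [3.105, 0.475, 0.0]
ft_force: [-0.6, 0.0, 3.3]
width: 0.1
grasp_force: 1.9
```

>>> step_arm(
  targets=[
    [[0, 0, -0.01, 0, 0, 0, 0], [0, 0, 0, 0, 0, 0, 0], [0, 0, -0.01, 0, 0, 0, 0], [0, 0, 0, 0, 0, 0, 0], [0, 0, 0, 0, 0, 0, 0]],
  ],
)

```text
t: 5.25
ee_pos: [461.6, -27.4, 354.3]
orientation: [3.105, 0.475, 0.0]
ft_force: [-1.8, 0.9, 5.5]
width: 0.3
grasp_force: 3.0
```

Still about 5 N, so not clearly at the stop yet; half-millimetre steps.

>>> step_arm(
  targets=[
    [[0, 0, -0.01, 0, 0, 0, 0], [0, 0, 0, 0, 0, 0, 0], [0, 0, 0, 0, 0, 0, 0], [0, 0, 0, 0, 0, 0, 0], [0, 0, 0, 0, 0, 0, 0]],
  ],
)

```text
t: 5.88
ee_pos: [461.7, -27.4, 354.3]
orientation: [3.105, 0.475, 0.001]
ft_force: [-1.6, 0.7, 10.7]
width: 0.6
grasp_force: 5.3
```

>>> step_arm(
  targets=[
    [[0, 0, -0.01, 0, 0, 0, 0], [0, 0, 0, 0, 0, 0, 0], [0, 0, 0, 0, 0, 0, 0], [0, 0, 0, 0, 0, 0, 0], [0, 0, 0, 0, 0, 0, 0]],
  ],
)

```text
t: 6.5
ee_pos: [462.0, -27.4, 354.3]
orientation: [3.105, 0.475, 0.003]
ft_force: [-2.3, 0.1, 14.6]
width: 0.6
grasp_force: 7.5
```

Orange is home: hard stop at z 354.3, 15 N. Next is white.

>>> step_arm(
  targets=[
    [[0, 0, 0.3, 0, 0, 0, 0], [0, 0, 0.5, 0, 0, 0, 0], [0.26, 0.85, 0, 0, 0, 0, 0], [0.26, 0.85, 0, 0, 0, 0, 0], [0.26, 0.84, 0, 0, 0, 0, 0]],
  ],
)

```text
t: 7.12
ee_pos: [500.7, 100.8, 393.5]
orientation: [3.105, 0.475, 0.0]
ft_force: [0.6, 0.3, 0.4]
width: 0.5
grasp_force: 0.0
```

>>> step_arm(
  targets=[
    [[0, 0, 0, 0, 0, 0, 0], [0, 0, -0.3, 0, 0, 0, 0], [0, 0, -0.1, 0, 0, 0, 0], [0, 0, 0, 0, 0, 0, 0], [0, 0, 0, 0, 0, 0, 0]],
  ],
)

```text
t: 7.75
ee_pos: [500.5, 99.1, 373.2]
orientation: [3.106, 0.474, -0.0]
ft_force: [0.2, -1.1, 1.2]
width: 0.2
grasp_force: 0.0
```

Run:
```python
from h import *
d=snap('scene','s3');e=snap('side','s4')
f=lambda d,c:cv2.resize(d['pixels'][c[1]:c[1]+100,c[0]:c[0]+130,::-1],None,fx=3,fy=3,interpolation=cv2.INTER_CUBIC)
cv2.imwrite('pics/m2.png',np.hstack([f(d,(240,150)),f(e,(215,150))]))
o=readout.get_obs();print(o['ee_pos'])
```

```text
[500.58044858  99.32855021 373.41862326]
```

View pics/m2.png

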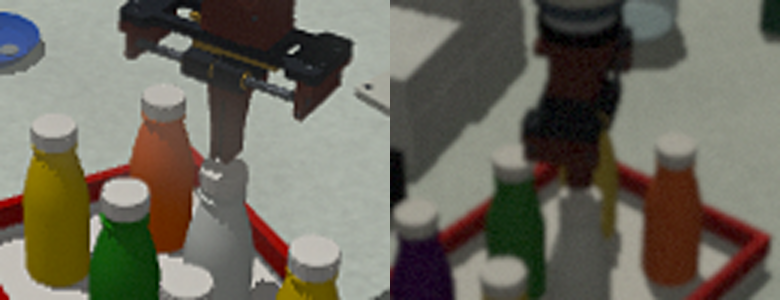

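The tip (228,158 / 577,185) is over the white cap (224,170 / 580,192). The orange bottle is still upright with its cap down. Pressing white.

>>> step_arm(
  targets=[
    [[0, 0, -0.1, 0, 0, 0, 0], [0, 0, -0.06, 0, 0, 0, 0], [0, 0, -0.04, 0, 0, 0, 0], [0, 0, -0.02, 0, 0, 0, 0], [0, 0, -0.02, 0, 0, 0, 0]],
  ],
)

```text
t: 8.48
ee_pos: [500.7, 99.7, 361.5]
orientation: [-3.105, -0.475, -0.001]
ft_force: [-1.0, -0.5, 4.9]
width: 0.3
grasp_force: 2.5
```

>>> step_arm(
  targets=[
    [[0, 0, -0.02, 0, 0, 0, 0], [0, 0, -0.02, 0, 0, 0, 0], [0, 0, -0.02, 0, 0, 0, 0], [0, 0, -0.02, 0, 0, 0, 0], [0, 0, -0.02, 0, 0, 0, 0]],
  ],
)

```text
t: 9.1
ee_pos: [500.6, 99.7, 356.6]
orientation: [-3.105, -0.475, -0.001]
ft_force: [-2.1, 0.1, 5.7]
width: 0.1
grasp_force: 2.5
```

>>> step_arm(
  targets=[
    [[0, 0, -0.02, 0, 0, 0, 0], [0, 0, 0, 0, 0, 0, 0], [0, 0, -0.01, 0, 0, 0, 0], [0, 0, 0, 0, 0, 0, 0], [0, 0, 0, 0, 0, 0, 0]],
  ],
)

```text
t: 9.72
ee_pos: [500.5, 99.7, 354.7]
orientation: [-3.105, -0.475, -0.0]
ft_force: [-0.6, 0.5, 4.8]
width: 0.4
grasp_force: 2.4
```

>>> step_arm(
  targets=[
    [[0, 0, -0.01, 0, 0, 0, 0], [0, 0, 0, 0, 0, 0, 0], [0, 0, -0.01, 0, 0, 0, 0], [0, 0, 0, 0, 0, 0, 0], [0, 0, 0, 0, 0, 0, 0]],
  ],
)

```text
t: 10.35
ee_pos: [500.8, 99.7, 354.3]
orientation: [-3.105, -0.475, -0.002]
ft_force: [-2.1, -0.4, 9.9]
width: 0.5
grasp_force: 5.1
```

>>> step_arm(
  targets=[
    [[0, 0, -0.01, 0, 0, 0, 0], [0, 0, 0, 0, 0, 0, 0], [0, 0, 0, 0, 0, 0, 0], [0, 0, 0, 0, 0, 0, 0], [0, 0, 0, 0, 0, 0, 0]],
  ],
)

```text
t: 10.98
ee_pos: [500.9, 99.7, 354.3]
orientation: [-3.105, -0.475, -0.003]
ft_force: [-1.9, -1.2, 13.7]
width: 0.3
grasp_force: 7.0
```

White is home. Now green.

>>> step_arm(
  targets=[
    [[0, 0, 0.3, 0, 0, 0, 0], [0, 0, 0.5, 0, 0, 0, 0], [0.87, -0.22, 0, 0, 0, 0, 0], [0.87, -0.22, 0, 0, 0, 0, 0], [0, 0, 0, 0, 0, 0, 0]],
  ],
)

```text
t: 11.6
ee_pos: [589.5, 76.9, 393.2]
orientation: [3.106, 0.473, 0.002]
ft_force: [-0.3, -0.0, -0.5]
width: 0.7
grasp_force: 0.0
```

>>> step_arm(
  targets=[
    [[0, 0, 0, 0, 0, 0, 0], [0, 0, -0.3, 0, 0, 0, 0], [0, 0, -0.1, 0, 0, 0, 0], [0, 0, 0, 0, 0, 0, 0], [0, 0, 0, 0, 0, 0, 0]],
  ],
)

```text
t: 12.22
ee_pos: [587.4, 77.7, 373.3]
orientation: [3.105, 0.476, 0.0]
ft_force: [0.2, -0.0, 0.2]
width: 0.4
grasp_force: 0.0
```

Run:
```python
from h import *
d=snap('scene','s5');e=snap('side','s6')
f=lambda d,c:cv2.resize(d['pixels'][c[1]:c[1]+100,c[0]:c[0]+130,::-1],None,fx=3,fy=3,interpolation=cv2.INTER_CUBIC)
cv2.imwrite('pics/m3.png',np.hstack([f(d,(220,150)),f(e,(205,150))]))
o=readout.get_obs();print(o['ee_pos'])
```

```text
[587.57169169  77.69852102 373.53171667]
```

View pics/m3.png

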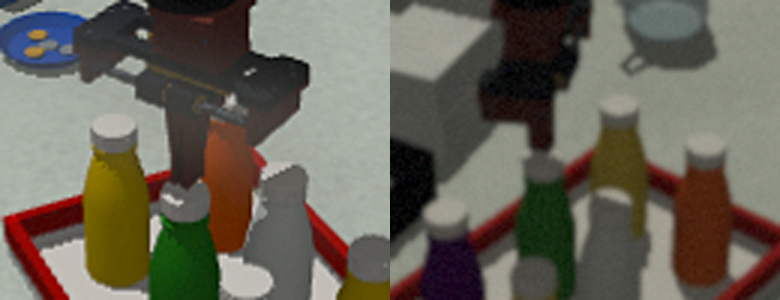

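The tip (187,185 / 541,148) is centred over the green cap (186,192 / 544,160). Pressing.

>>> step_arm(
  targets=[
    [[0, 0, -0.1, 0, 0, 0, 0], [0, 0, -0.06, 0, 0, 0, 0], [0, 0, -0.04, 0, 0, 0, 0], [0, 0, -0.02, 0, 0, 0, 0], [0, 0, -0.02, 0, 0, 0, 0]],
  ],
)

```text
t: 12.95
ee_pos: [587.6, 77.7, 361.3]
orientation: [-3.105, -0.475, -0.0]
ft_force: [-0.6, 0.0, 3.8]
width: 0.4
grasp_force: 2.4
```

>>> step_arm(
  targets=[
    [[0, 0, -0.02, 0, 0, 0, 0], [0, 0, -0.02, 0, 0, 0, 0], [0, 0, -0.02, 0, 0, 0, 0], [0, 0, -0.02, 0, 0, 0, 0], [0, 0, -0.02, 0, 0, 0, 0]],
  ],
)

```text
t: 13.58
ee_pos: [587.6, 77.7, 356.7]
orientation: [3.105, 0.475, 0.001]
ft_force: [-0.6, 0.1, 4.7]
width: 0.4
grasp_force: 2.5
```

>>> step_arm(
  targets=[
    [[0, 0, -0.02, 0, 0, 0, 0], [0, 0, 0, 0, 0, 0, 0], [0, 0, -0.02, 0, 0, 0, 0], [0, 0, 0, 0, 0, 0, 0], [0, 0, 0, 0, 0, 0, 0]],
  ],
)

```text
t: 14.2
ee_pos: [587.6, 77.7, 354.4]
orientation: [-3.105, -0.475, -0.001]
ft_force: [-0.4, -0.5, 5.7]
width: 0.5
grasp_force: 2.6
```

>>> step_arm(
  targets=[
    [[0, 0, -0.01, 0, 0, 0, 0], [0, 0, 0, 0, 0, 0, 0], [0, 0, 0, 0, 0, 0, 0], [0, 0, 0, 0, 0, 0, 0], [0, 0, 0, 0, 0, 0, 0]],
  ],
)

```text
t: 14.82
ee_pos: [587.7, 77.7, 354.4]
orientation: [3.105, 0.475, 0.002]
ft_force: [-1.9, -0.7, 7.9]
width: 0.4
grasp_force: 4.1
```

>>> step_arm(
  targets=[
    [[0, 0, -0.01, 0, 0, 0, 0], [0, 0, 0, 0, 0, 0, 0], [0, 0, 0, 0, 0, 0, 0], [0, 0, 0, 0, 0, 0, 0], [0, 0, 0, 0, 0, 0, 0]],
  ],
)

```text
t: 15.45
ee_pos: [587.9, 77.7, 354.4]
orientation: [3.105, 0.475, 0.003]
ft_force: [-2.4, 0.0, 11.4]
width: 0.7
grasp_force: 5.6
```

>>> step_arm(
  targets=[
    [[0, 0, 0.2, 0, 0, 0, 0], [0, 0, 0.6, 0, 0, 0, 0], [0, 0, 1, 0, 0, 0, 0], [0, 0, 1, 0, 0, 0, 0], [0, 0, 0, 0, 0, 0, 0]],
  ],
)

```text
t: 16.08
ee_pos: [588.2, 77.7, 497.6]
orientation: [3.105, 0.475, 0.013]
ft_force: [-1.6, -0.9, -0.7]
width: 0.1
grasp_force: 0.0
```

>>> step_arm(
  targets=[
    [[-0.5, -1, 0, 0, 0, 0, 0], [-0.5, -1, 0, 0, 0, 0, 0], [-0.5, -1, 0, 0, 0, 0, 0], [-0.5, -1, 0, 0, 0, 0, 0], [0, 0, 0, 0, 0, 0, 0]],
  ],
)

```text
t: 16.7
ee_pos: [485.7, -124.8, 492.0]
orientation: [-3.106, -0.468, 0.004]
ft_force: [0.6, -0.0, -0.6]
width: 0.5
grasp_force: 0.0
```

Run:
```python
from h import *
d=snap('scene','s7');e=snap('side','s8')
f=lambda d,c:cv2.resize(d['pixels'][c[1]:c[1]+150,c[0]:c[0]+130,::-1],None,fx=3,fy=3,interpolation=cv2.INTER_CUBIC)
cv2.imwrite('pics/m4.png',np.hstack([f(d,(235,160)),f(e,(205,160))]))
```

```text
(no output)
```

View pics/m4.png

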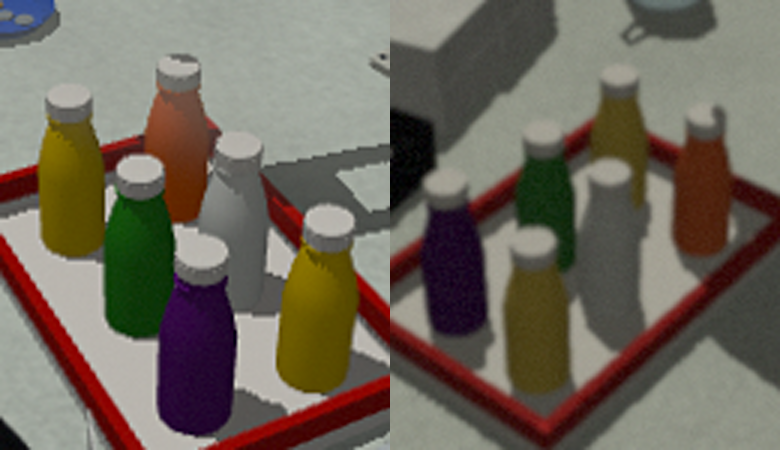

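All six bottles are upright and in place. The orange, white and green caps are down, purple's (201,250 left) is untouched, and the arm is clear.

```bash
python3 -c "
from workcell import ctrl
print(ctrl.close_job())"
```

```text
the job is handed in; nothing more can be done
None
```

The orange, white and green caps were pressed home in that order, each to its hard stop with readings of at most about 15 N; the purple cap stayed up, no bottle was tipped, and the job was handed in after about 17 s.

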